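# Fit the blade plate into the vegetable slicer

## Robot

A 6-joint arm with a two-finger parallel gripper is mounted at the origin on a cart in front of the work surface, level with it; the furniture and walls round the work are solid. World frame = base frame: x ahead of the robot, y to its left, z up, the work surface at z = 0. Lengths are in mm, angles in rad, forces in N, time in s.
With the tool pointing down it reaches from about 350 to 775 mm from the base axis. Payload 7.3 kg.
Tool frame: the origin (TCP) lies between the finger pads; the fingertips stand 8 mm ahead of it and the grasp point (between the pads) lies 11 mm behind it; y points along the fingers, z is the direction in which the jaws open and shut, and the axes are right-handed (so a half turn about y gives the same grasp; the last joint's range is limited). The gripper opens to 92 mm and grips with 3 to 60 N. Pads are 19 mm wide; open, the fingers measure 130 mm over their backs; the gripper's body (75 mm by 190 mm) begins 47 mm behind the grasp point.
Start: joints at [-1.462, 0.342, 1.524, -0, 1.275, -0.146], TCP at [132.349, -508.066, 199.541] pointing down, gripper open.
Joint ranges: [-2.53, 2.53], [-0.77, 2.02], [0.04, 2.7], [-1, 4.14], [0.28, 2.66], [-3.11, 3.11]. Speed limits (rad/s): [2.57, 2.57, 3.14, 3.14, 3.14, 3.14].

## Interface

Orientations are given as [roll, pitch, yaw] about the fixed x, y, z axes, in that order (R = Rz(yaw) Ry(pitch) Rx(roll)).
In Python, from plant import bot, vision, job gives the robot as it stands. The module is installed in compiled form; this text tells all that it offers.
- The arm moves only by the tool arm_command, never from a script. Its argument "deltas" is a list of rows, each a list of 4 numbers: the shift along the tool's x, y, z in m, then the turn about the tool's y in degrees. In form: [[x, y, z, twist], ...]. A call has 1 to 5 rows; each row shifts and turns the commanded pose from where the row before left it, along the tool's axes as they then stand; what a row does not reach is not made up. A row lasts 1/10 s, in which the tool goes at most 50 mm and 8.59 degrees, less where a joint would pass 70% of its speed; a pose out of reach is approached as far as the arm can. A call is refused whole if a number of a shift passes 0.05 or a number of a turn 8.59, either way. A call with a gripper value outside its range is refused whole. "claw" is the closure in counts, from 0 (fully open) to 255 (shut), set as the call begins (left out, the last holds). The fingers move at their own pace and stop on an object; the grip force is fixed at half the most. Time passes only in rows, so rows that do not move let the fingers close. It gives the time, the measured TCP pose, the force and the opening at its end, in the units of the state.
- bot.get_obs(): the state, without advancing time (a new reading comes with each control period).
- vision.capture(name): name is "scene" or "top" or "wrist"; returns a dict with "img" (400x640x3 uint8, red, green, blue), "camera_matrix" (3x3 intrinsics, pixels), "dist_coeffs" ([k1, k2, p1, p2, k3] as OpenCV has them; the pictures are not rectified), "world_to_cam" (4x4, takes a point from world to camera coordinates); the wrist camera has in their place "mount" (4x4, takes a point from camera to tool coordinates, whose origin is the TCP and whose axes are the tool frame's). Camera axes: x right, y down, z forward; pixel columns grow to the right and rows downward; lengths in mm; the calibration is good to about 2 mm. A picture is of the moment at which its call begins: read the wrist's pose just before it. There is no depth.
- job.close_job(): hands the job in, once; it reports no verdict.
Trained networks look in a picture, given as the dict that the camera call returned (one of the last four; its "shot" number tells which), for a name from the list of things; names that differ only in an ending like _2 or _b are one class to them, and where a whole thing is asked for, a point or a joint stands for the part that bears it (a point fixed in the world has none). Each returns a list of dicts, best first, with "confidence" (0 to 1); they miss things now and then, are a little off and sometimes report something else, mostly with a low value. They report only what shows in the picture. A call takes as long as a camera call.
- vision.find_in(picture, name): "xyz" ([x, y, z] in mm, in the coordinates of the camera as it stood for that picture, good to about 4 mm: the middle of the surface that is visible of it).
- vision.regions_of(picture, name): "mask" (400x640 bool, what is visible of it).
The state is a dict: "time": time; "joint_positions": joint angles; "dq": joint speeds; "tau": joint torques, N m; "tool_pos": TCP position; "tcp_rot": TCP orientation; "contact_force": force on the tool from outside, world axes, zero at the start; "moment": the same for the moment, N m; "grip_width": finger opening in mm.
Only numpy, scipy, OpenCV 4.12 (cv2) and the standard library are available. Lean on these libraries where they do the work, as an engineer would, in place of code of your own. Each camera call takes 0.05 s, during which the arm holds its last target. There are 200 camera calls.

## Task

Fit the loose steel blade plate into the vegetable slicer. Pick it up by its black grip, lay it flat on the sloping deck with its slot over the locating pin and its solid end pointing down the slope, just short of the spring clip; then slide it down the slope so that its edge lifts the clip, until the pin stops it. Leave it released, flat and fully home under the clip, and do not shift the small bowl, the mill or the egg timer.

Things in the scene. Friction and masses are not known exactly. Their poses are not given: they have to be found in the camera images.
- blade: Loose flat steel blade plate, 160 (its x) x 80 (y) x 5 mm, about 0.16 kg. Origin: centre of its underside; z out of the face with the grip. The +x half has a through slot; the -x half is solid and its rounded edge at x = -80 mm goes under the clip. It may slide on the slope if let go there. When home, its frame coincides with deck.
- blade_grip (a point): Middle of the black upright grip on the plate's centre, 25 mm above the plate's underside. The grip is 36 mm long (plate's x), 16 mm thick (plate's y: pinch it across this) and its top is 35 mm above the plate's upper face.
- blade_slot (a point): Centre of the plate's slot, on the upper face, at plate x = +44, y = 0. The slot is 48 mm long (x = +20 to +68) and 12 mm wide, right through.
- deck: Sloping deck of the slicer, fixed, firm, 30 degrees, 300 x 112 mm (x = -152 to +148). x points up the slope, y across, z square out of the deck. Origin on its face, 111 mm above the worktop, where the plate's origin lies when home. Side rails 7 mm high, inner faces at y = +-46 mm. Flat and clear of the clip, the plate's origin may be at x = +29 to +39 mm (middle +34); it then slides to x = 0.
- pin_tip (a point): Top of the locating pin on the deck: 8 mm thick, 13 mm high above the deck, top 3 mm tapered, at deck x = +64, y = 0. With the plate home the pin meets the end of the slot and stops it.
- clip (a joint): Spring clip at the deck's low end: steel leaf 50 mm wide, hinged across the slope at deck x = -117 mm. 0 = down, grows as the lip lifts (rad, up to 0.5); about 0.055 with the plate under it. It presses with 2 to 3 N; sliding the plate's edge in under the lip takes about 4 to 10 N.
- clip_lip (a point): Middle of the upper edge of the clip's upturned lip, at deck x = -53, 10 mm above the deck. The lip faces up the slope and falls to the pressing edge at deck x = -72, 2.5 mm above the deck (below the plate's 5 mm thickness).
- slicer: Feet and legs of the slicer (white and grey, 112 mm wide), fixed. Origin on the worktop under the deck's origin; x points horizontally towards the high end (footprint about -135 to +130 mm; the high end's top is 190 mm above the worktop).
- board: Dark slate board, 154 x 333 x 8 mm (x, y, z), fixed, lying on the hob (hob top 5 mm above the worktop). Origin: centre of its underside. The blade plate starts on it.
- dip_bowl: Bystander: small round stoneware bowl, dark outside, 90 mm across, 35 mm high; origin: centre of its underside. Must not be shifted.
- mill: Bystander: small seasoning mill with a pale top, 44 mm across, 90 mm high; origin: centre of its underside. Must not be shifted.
- timer: Bystander: round egg timer, 63 mm across, 58 mm high; origin: centre of its underside. Must not be shifted.

How it is judged:
By the outcome, as a careful person would: the job done as asked, in the order asked, and still so for the second after the job is handed in, with the robot touching nothing.
It also fails if it takes over 61 s, if anything falls off the work surface, if the arm or the gripper's body presses on something with over 40 N, if the wrist force passes 120 N, or if a joint passes its speed limit or range.

## Working session

There is one attempt and no reset: what is moved stays moved. The work goes in short steps, Python scripts to look and compute and a tool call to move; the robot and the scene stay as the last step left them, time stands still between calls to the robot, and variables do not carry over. Pictures are saved under pics/ and viewed, about 8 in all and at most 12, crops included, and the job is handed in when it is done.

Besides the shell and the picture viewer there is one more tool, called as name(argument=value, ...), one argument or row to a line, values as JSON. arm_command: Moves the arm, as the interface text tells. Its arguments: {"type":"object","properties":{"deltas":{"type":"array","items":{"type":"array","items":{"type":"number"}}},"claw":{"type":"number"}},"required":["deltas"]}

```bash
mkdir -p pics
cat > h.py <<'E'
import numpy as np, cv2
from scipy.spatial.transform import Rotation as R
from plant import bot, vision, job
np.set_printoptions(precision=3, suppress=True)
def toolT(o=None):
    o=o or bot.get_obs(); T=np.eye(4)
    T[:3,:3]=R.from_euler('xyz',o['tcp_rot']).as_matrix(); T[:3,3]=o['tool_pos']; return T
def shot(name):
    T=toolT(); p=vision.capture(name)
    p['c2w']=T@p['mount'] if name=='wrist' else np.linalg.inv(p['world_to_cam'])
    return p
def save(p,f,crop=None,s=1):
    im=p['img'][:,:,::-1]
    if crop: im=im[crop[1]:crop[3],crop[0]:crop[2]]
    cv2.imwrite('pics/'+f,cv2.resize(im,None,fx=s,fy=s,interpolation=cv2.INTER_CUBIC))
def find(p,n):
    return [(round(d['confidence'],2),p['c2w'][:3,:3]@d['xyz']+p['c2w'][:3,3]) for d in vision.find_in(p,n)[:2]]
def ray(p,uv):
    q=cv2.undistortPoints(np.array([[uv]],float),p['camera_matrix'],np.array(p['dist_coeffs']))[0,0]
    return p['c2w'][:3,3],p['c2w'][:3,:3]@np.array([q[0],q[1],1])
def onz(p,uv,z):
    o,d=ray(p,uv); return o+d*(z-o[2])/d[2]
def proj(p,X):
    w=np.linalg.inv(p['c2w']); X=np.atleast_2d(X).astype(float)
    r,_=cv2.Rodrigues(w[:3,:3]); return cv2.projectPoints(X,r,w[:3,3],p['camera_matrix'],np.array(p['dist_coeffs']))[0][:,0]
E
python3 - <<'E'
from h import *
print(bot.get_obs()); print(toolT())
for n in ('top','scene'):
    p=shot(n); save(p,n+'0.png'); print(n,p['c2w'][:3,3])
    for k in ['blade','blade_grip','blade_slot','deck','pin_tip','clip_lip','slicer','board','dip_bowl','mill','timer']: print(k,find(p,k))
E
```

```text
{'time': 0.0, 'joint_positions': array([-1.462,  0.343,  1.525, -0.   ,  1.275, -0.146]), 'dq': array([-0.   , -0.001,  0.   ,  0.003,  0.002, -0.001]), 'tau': array([  0.002, -43.124, -24.422,   0.072,   0.056,  -0.   ]), 'tool_pos': array([ 132.264, -507.596,  198.841]), 'tcp_rot': array([-1.572,  0.   , -2.887]), 'contact_force': array([-0.743,  0.329, -0.419]), 'moment': array([ 0.006, -0.04 ,  0.01 ]), 'grip_width': 91.5325495732907}
[[  -0.968   -0.       0.252  132.264]
 [  -0.252    0.002   -0.968 -507.596]
 [  -0.      -1.      -0.002  198.841]
 [   0.       0.       0.       1.   ]]
top [ 391.906  -76.059 1110.53 ]
blade [(0.78, array([ 482.418, -303.742,   14.686]))]
blade_grip [(0.76, array([ 485.786, -301.678,   18.05 ])), (0.62, array([666.465,  20.727,  77.349]))]
blade_slot [(0.93, array([ 482.107, -308.948,   18.897]))]
deck [(0.75, array([490.206, 154.091, 122.04 ])), (0.36, array([476.138,  54.814,  70.719]))]
pin_tip [(0.83, array([491.534, 150.38 , 121.265]))]
clip_lip [(0.86, array([484.123,  56.841,  72.185]))]
slicer [(0.8, array([484.584, 150.242, 120.905])),
[... 234 characters left out ...]
.322, -331.788,   47.857]))]
scene [-236.423  534.483  740.408]
blade [(0.17, array([ 675.896, -172.532,   26.587]))]
blade_grip [(0.25, array([479.445, 161.708, 128.706])), (0.25, array([484.09 ,  52.43 ,  73.651]))]
blade_slot []
deck [(0.97, array([481.985, 161.016, 127.879]))]
pin_tip [(0.75, array([479.985, 154.491, 127.796]))]
clip_lip [(0.56, array([486.078,  51.033,  73.198]))]
slicer [(0.74, array([475.483, 178.845, 116.828]))]
board [(0.8, array([ 537.092, -224.382,    9.02 ]))]
dip_bowl [(0.86, array([ 675.499, -171.967,   27.23 ]))]
mill [(0.91, array([663.159,  31.732,  49.909]))]
timer [(0.78, array([ 673.005, -319.587,   39.855])), (0.7, array([ 539.667, -221.643,   11.67 ]))]
```

View pics/top0.png

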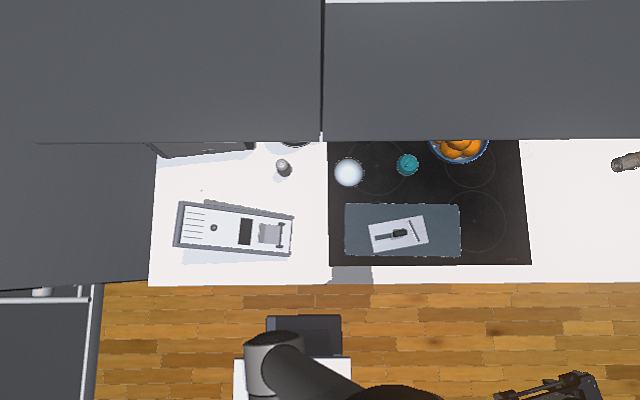

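View pics/scene0.png

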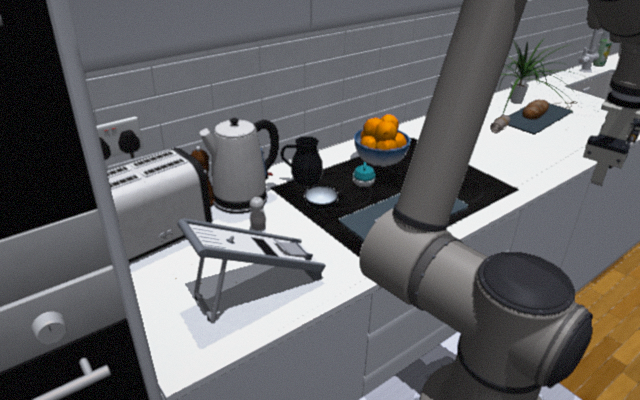

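The top picture shows the slicer at left, with its high end at left (about 180,225), pin at (213,228) and clip at (272,234). The blade is on the board at about (398,234), grip at (400,233), slot towards the left. The scene picture confirms the high end is at +y, and the mill stands behind the slicer.

Run:
```python
from h import *
p=shot('top'); 
for k,z in (('blade',16),('deck',0),('slicer',0)):
    r=vision.regions_of(p,k)
    if not r: print(k,'none'); continue
    m=r[0]['mask'].astype(np.uint8); c=max(cv2.findContours(m,0,2)[0],key=cv2.contourArea)
    b=cv2.boxPoints(cv2.minAreaRect(c)); print(k,m.sum(),b.tolist())
    if k=='blade': print([onz(p,u,18)[:2] for u in b])
print(p['camera_matrix']); 
w=shot('wrist'); print(w['mount'],w['camera_matrix'])
save(p,'top_crop.png',(160,185,440,275),2.8)
```

```text
blade none
deck 5012 [[171.29232788085938, 245.6615447998047], [177.01541137695312, 199.87693786621094], [293.0769348144531, 214.38462829589844], [287.3538513183594, 260.16925048828125]]
slicer 1551 [[367.5536804199219, 224.65646362304688], [423.2473449707031, 214.04815673828125], [428.7265319824219, 242.81402587890625], [373.0328674316406, 253.42233276367188]]
[[383.626   0.    318.066]
 [  0.    383.626 196.617]
 [  0.      0.      1.   ]]
[[   0.       0.959    0.284  -77.519]
 [   0.001   -0.284    0.959 -184.832]
 [   1.      -0.      -0.001    0.042]
 [   0.       0.       0.       1.   ]] [[360.798   0.    318.145]
 [  0.    360.798 198.188]
 [  0.      0.      1.   ]]
```

View pics/top_crop.png

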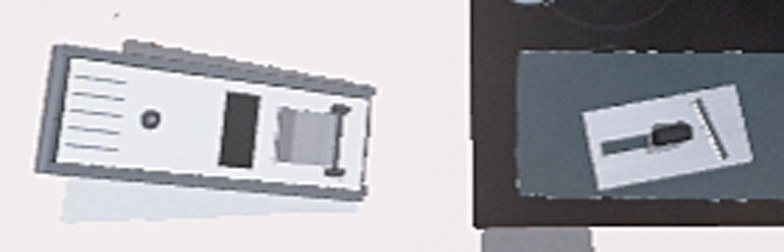

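The crop shows the slot on the blade's left (+y) side, so blade x and deck x both point left. Blade corners in the crop are (584,112), (738,86), (752,162) and (600,190).

Run:
```python
from h import *
p=shot('top')
c=np.array([(584,112),(738,86),(752,162),(600,190)])/2.8+[160,185]
P=np.array([onz(p,u,18)[:2] for u in c]); print(P, P.mean(0))
ex=(P[0]+P[3]-P[1]-P[2])/2; ey=(P[0]+P[1]-P[2]-P[3])/2
print('len',np.linalg.norm(ex),np.linalg.norm(ey),'ang x',np.degrees(np.arctan2(ex[1],ex[0])),np.degrees(np.arctan2(ey[1],ey[0])))
T=toolT(); d=np.array([*P.mean(0),200])-T[:3,3]; print('tool delta now',T[:3,:3].T@d)
```

```text
[[ 508.567 -219.089]
 [ 533.87  -377.477]
 [ 456.422 -387.058]
 [ 429.715 -232.604]] [ 482.144 -304.057]
len 158.56775233442448 78.99834270887445 ang x 99.4389829896836 8.405699053788927
tool delta now [-389.917   -0.46  -109.248]
```

arm_command(
  deltas=[
    [-0.043,0,-0.012,0],
    [-0.043,0,-0.012,0],
    [-0.043,0,-0.012,0],
    [-0.043,0,-0.012,0],
    [-0.043,0,-0.012,0],
  ],
)

```text
time: 2.0
tool_pos: [326.6, -394.8, 199.7]
tcp_rot: [-1.57, 0.0, -2.887]
contact_force: [0.6, -1.1, 0.3]
grip_width: 92.1
```

arm_command(
  deltas=[
    [-0.043,0,-0.012,0],
    [-0.043,0,-0.012,0],
    [-0.043,0,-0.012,0],
    [-0.043,0,-0.012,0],
    [0,0,0,-8.5],
  ],
)

```text
time: 2.5
tool_pos: [483.6, -302.8, 199.2]
tcp_rot: [-1.571, 0.002, -2.733]
contact_force: [-0.6, -0.9, -0.2]
grip_width: 91.2
```

arm_command(
  deltas=[
    [0,0,0,-8.5],
    [0,0,0,-8.5],
    [0,0,0,-8.5],
    [0,0,0,-8.5],
    [0,0,0,-8.5],
  ],
)

```text
time: 3.0
tool_pos: [479.6, -306.0, 199.5]
tcp_rot: [-1.571, -0.0, -1.99]
contact_force: [0.2, -0.2, -0.1]
grip_width: 91.7
```

arm_command(
  deltas=[
    [0,0,0,-8.5],
    [0,0,0,-8.5],
    [0,0,0,-8.5],
    [0,0,0,-8],
    [0,0,0,0],
  ],
)

```text
time: 3.5
tool_pos: [479.6, -306.0, 199.5]
tcp_rot: [-1.571, -0.0, -1.411]
contact_force: [-0.7, -0.8, -0.2]
grip_width: 91.6
```

Run:
```python
from h import *
print(toolT(),bot.get_obs()['joint_positions'])
p=shot('wrist'); save(p,'w1.png')
for k in ['blade','blade_grip','blade_slot']: print(k,find(p,k))
print(proj(p,[[482,-304,38]]))
```

```text
[[   0.159   -0.       0.987  479.607]
 [  -0.987   -0.       0.159 -306.014]
 [   0.      -1.      -0.     199.502]
 [   0.       0.       0.       1.   ]] [-0.703  0.423  1.4   -0.     1.319 -0.863]
blade [(0.55, array([ 484.678, -297.705,   14.686]))]
blade_grip [(0.79, array([ 488.646, -295.943,   18.427]))]
blade_slot [(0.77, array([ 487.778, -299.356,   16.673]))]
[[320.256 171.536]]
```

View pics/w1.png

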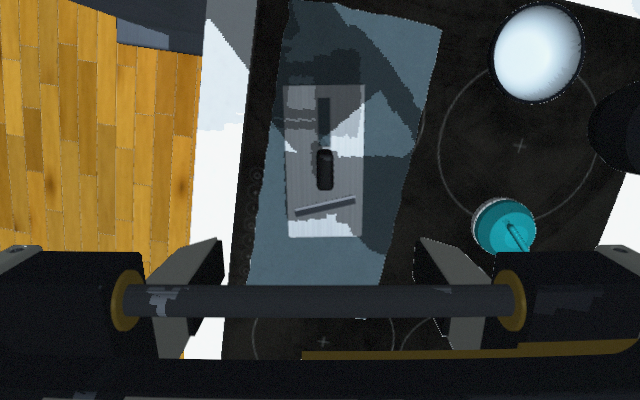

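The wrist picture shows the blade with corners at about (284,86), (364,86), (361,237) and (288,238). The slot is at (324,97–145) and the grip at (325,150–190). The blade is nearly aligned with the tool.

Run:
```python
from h import *
p=shot('wrist'); T=toolT()
P=np.array([onz(p,u,18)[:2] for u in [(284,86),(364,86),(361,237),(288,238)]]); C=P.mean(0); print(P,C)
ex=(P[0]+P[1]-P[2]-P[3])/2; ey=(P[1]+P[2]-P[0]-P[3])/2
print(np.linalg.norm(ex),np.linalg.norm(ey),np.degrees(np.arctan2(ex[1],ex[0])),np.degrees(np.arctan2(ey[1],ey[0])))
print('tool x ang',np.degrees(np.arctan2(T[1,0],T[0,0])))
d=T[:3,:3].T@(np.array([*C,13+31-11])-T[:3,3]); print('tool delta',d)
print('grip mid ends',onz(p,(325,190),53), onz(p,(325,150),53))
# cue: blade side pixel refinement
save(p,'w1c.png',(260,60,390,250),3)
```

```text
[[ 434.613 -229.599]
 [ 511.651 -217.473]
 [ 538.422 -373.661]
 [ 459.574 -387.19 ]] [ 486.065 -301.981]
159.007251998702 78.99117895414619 99.36181667419918 9.345527548725771
tool x ang -81.02471093294406
tool delta [ -2.977 166.515   6.949]
grip mid ends [ 488.718 -317.821   53.   ] [ 482.596 -280.085   53.   ]
```

View pics/w1c.png

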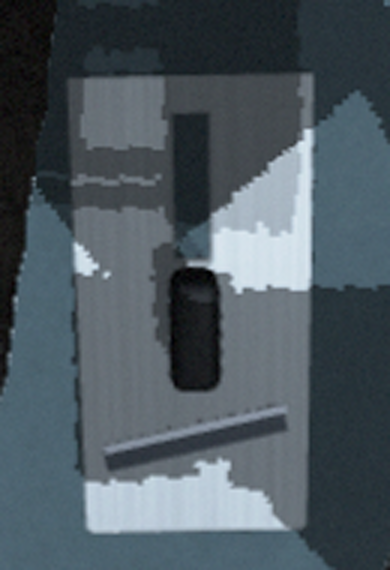

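arm_command(
  deltas=[
    [-0.003,0.03,0.007,0.2],
    [0,0.045,0,0],
    [0,0.045,0,0],
    [0,0.03,0,0],
    [0,0.0165,0,0],
  ],
)

```text
time: 4.25
tool_pos: [484.7, -300.8, 30.0]
tcp_rot: [-1.574, 0.003, -1.417]
contact_force: [0.1, 0.4, 0.5]
grip_width: 91.9
```

arm_command(
  deltas=[
    [0,0,0,0],
    [0,0,0,0],
    [0,0,0,0],
    [0,0,0,0],
    [0,0,0,0],
  ],
  claw=255,
)

```text
time: 4.75
tool_pos: [486.5, -302.3, 34.0]
tcp_rot: [-1.57, -0.001, -1.416]
contact_force: [-0.3, 0.2, 0.6]
grip_width: 56.4
```

arm_command(
  deltas=[
    [0,0,0,0],
    [0,-0.01,0,0],
    [0,-0.03,0,0],
    [0,-0.04,0,0],
    [0,-0.04,0,0],
  ],
)

```text
time: 5.25
tool_pos: [485.8, -301.7, 154.9]
tcp_rot: [-1.571, 0.0, -1.416]
contact_force: [-0.1, -0.6, -0.7]
grip_width: 16.6
```

Run:
```python
from h import *
print(bot.get_obs())
p=shot('wrist'); save(p,'w2.png')
```

```text
{'time': 5.25, 'joint_positions': array([-0.69 ,  0.465,  1.46 , -0.   ,  1.217, -0.845]), 'dq': array([-0.001, -0.403, -0.546, -0.   ,  0.926,  0.001]), 'tau': array([  0.227, -46.775, -21.262,   0.023,  -0.937,  -0.002]), 'tool_pos': array([ 485.782, -301.713,  154.926]), 'tcp_rot': array([-1.571,  0.   , -1.416]), 'contact_force': array([-0.118, -0.551, -0.71 ]), 'moment': array([-0.028, -0.191,  0.059]), 'grip_width': 16.613828004833074}
```

View pics/w2.png

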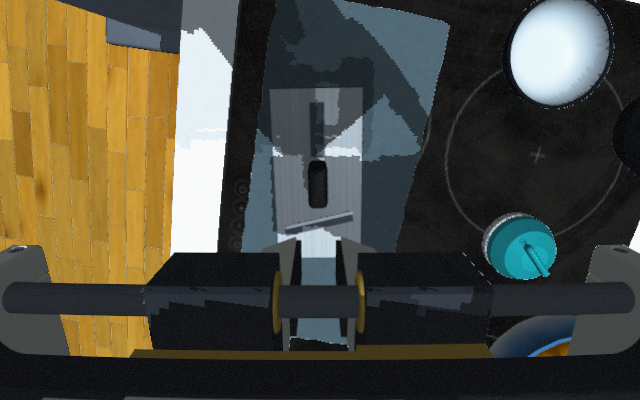

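The fingers had not finished closing when I lifted, so the blade is still on the board, apparently unmoved: grip at (317,185), in line with the jaws. I'll open again, go down and wait longer.

arm_command(
  deltas=[
    [0,0,0,0],
    [0,0,0,0],
    [0,0,0,0],
    [0,0,0,0],
    [0,0.02,0,0],
  ],
  claw=100,
)

```text
time: 5.8
tool_pos: [487.1, -302.8, 134.2]
tcp_rot: [-1.568, -0.003, -1.416]
contact_force: [0.6, -0.6, -0.1]
grip_width: 47.9
```

arm_command(
  deltas=[
    [0,0.03,0,0],
    [0,0.03,0,0],
    [0,0.025,0,0],
    [0,0.015,0,0],
    [0,0,0,0],
  ],
)

```text
time: 6.3
tool_pos: [484.3, -300.6, 29.9]
tcp_rot: [-1.575, 0.005, -1.416]
contact_force: [-0.5, -0.3, -0.1]
grip_width: 55.9
```

arm_command(
  deltas=[
    [0,0,0,0],
    [0,0,0,0],
    [0,0,0,0],
    [0,0,0,0],
    [0,0,0,0],
  ],
  claw=255,
)

```text
time: 6.8
tool_pos: [486.3, -302.1, 33.5]
tcp_rot: [-1.57, -0.001, -1.415]
contact_force: [0.3, 0.4, -0.1]
grip_width: 20.5
```

arm_command(
  deltas=[
    [0,0,0,0],
    [0,0,0,0],
    [0,0,0,0],
    [0,0,0,0],
    [0,0,0,0],
  ],
)

```text
time: 7.3
tool_pos: [486.1, -301.9, 33.0]
tcp_rot: [-1.571, 0.0, -1.415]
contact_force: [0.3, 0.7, -0.4]
grip_width: 0.5
```

The jaws shut on nothing, so the position estimate must be off along the tool. I'll look.

Run:
```python
from h import *
p=shot('wrist'); save(p,'w3.png'); t=shot('top'); print(proj(t,[[486.1,-301.9,30]]),proj(p,[[486.1,-301.9,25],[486.1,-301.9,44]]))
save(t,'t3.png',(340,190,470,270),5)
```

```text
[[398.822 232.244]] [[317.299 231.44 ]
 [317.235 244.962]]
```

View pics/w3.png

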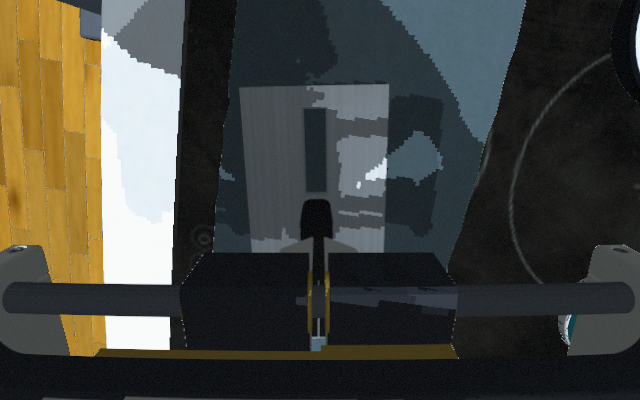

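Run:
```python
from h import *
p=shot('wrist'); T=toolT(); Ti=np.linalg.inv(T)
for u in [(240,88),(389,84),(316,108),(316,192)]:
    for z in (18,): X=onz(p,u,z); print(u,z,X,(Ti@[*X,1])[:3])
for u,z in [((317,198),53),((317,240),53),((317,240),25)]:
    X=onz(p,u,z); print(u,z,X,(Ti@[*X,1])[:3])
print(p['c2w'], T)
```

```text
(240, 88) 18 [ 433.203 -230.128   18.   ] [-79.126  15.013 -41.116]
(389, 84) 18 [ 511.28  -215.883   18.   ] [-81.126  15.01   38.225]
(316, 108) 18 [ 474.856 -234.298   18.   ] [-68.565  15.012  -0.608]
(316, 192) 18 [ 482.038 -280.78    18.   ] [-21.532  15.013  -0.701]
(317, 198) 53 [ 481.658 -273.995   53.   ] [-28.292 -19.987  -0.029]
(317, 240) 53 [ 484.975 -295.367   53.   ] [ -6.665 -19.986  -0.057]
(317, 240) 25 [ 486.739 -307.197   25.   ] [ 5.295  8.014 -0.143]
[[   0.988    0.148    0.044  474.596]
 [   0.154   -0.947   -0.281 -225.731]
 [   0.       0.284   -0.959  217.813]
 [   0.       0.       0.       1.   ]] [[   0.155   -0.       0.988  486.062]
 [  -0.988   -0.       0.155 -301.943]
 [   0.      -1.      -0.      33.014]
 [   0.       0.       0.       1.   ]]
```

View pics/t3.png

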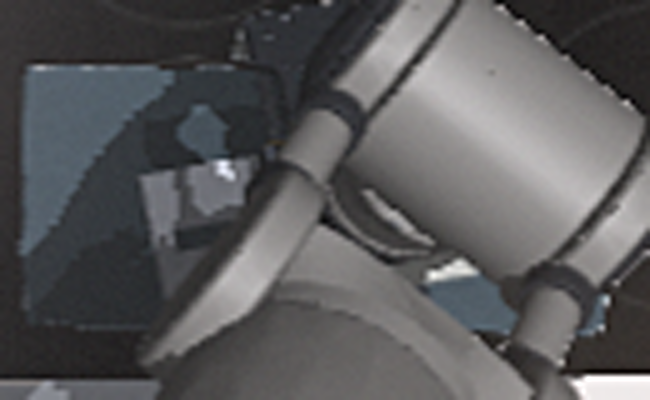

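Run:
```python
from h import *
p=shot('wrist'); T=toolT()
for z in (46,65):
  for y in (8,-11,-30,-47):
    X=[(T@[x,y,z,1])[:3] for x in (-9.5,9.5)]; print(z,y,proj(p,X).tolist())
```

```text
46 8 [[398.29036010026357, 215.74267268483487], [396.18896441648803, 246.54128884934502]]
46 -11 [[406.09707466068767, 227.8910804040687], [403.5420498726934, 261.22197180356875]]
46 -30 [[415.5615337168768, 242.6437467276238], [412.392183734, 278.9235637120227]]
46 -47 [[425.90375933844473, 258.79595029923996], [421.98086349994725, 298.1427990665224]]
65 8 [[431.48349723822616, 215.6739412811196], [428.5190687369819, 246.39833986074387]]
65 -11 [[442.4474736986857, 227.77210112588273], [438.84941160929253, 261.00872565045415]]
65 -30 [[455.713606175905, 242.44293423236675], [451.26029075178553, 278.60080434977556]]
65 -47 [[470.17349817754865, 258.47537273842164], [464.6754261414595, 297.666048858359]]
```

By pixel evidence the finger ends sit at about (415,238) in the open view. That matches tool y ≈ −26, so they are about 34 mm shorter than the stated +8. It explains closing above the grip (tips at z ≈ 59, grip top 53). I'll open, go about 24 mm lower watching the force, and close again.

arm_command(
  deltas=[
    [0,-0.005,0,0],
    [0,0,0,0],
    [0,0,0,0],
    [0,0,0,0],
    [0,0,0,0],
  ],
  claw=110,
)

```text
time: 8.0
tool_pos: [486.0, -301.9, 38.0]
tcp_rot: [-1.571, 0.0, -1.416]
contact_force: [-0.5, 0.4, 0.7]
grip_width: 35.8
```

arm_command(
  deltas=[
    [0,0,0,0],
    [0,0.009,0,0],
    [0,0.008,0,0],
    [0,0.006,0,0],
    [0,0,0,0],
  ],
)

```text
time: 8.5
tool_pos: [485.3, -301.4, 13.6]
tcp_rot: [-1.573, 0.002, -1.416]
contact_force: [-0.3, -0.1, 0.2]
grip_width: 52.2
```

arm_command(
  deltas=[
    [0,0.003,0,0],
    [0,0.003,0,0],
    [0,0,0,0],
    [0,0,0,0],
    [0,0,0,0],
  ],
)

```text
time: 9.0
tool_pos: [486.2, -302.1, 9.2]
tcp_rot: [-1.571, -0.0, -1.415]
contact_force: [-0.2, -0.7, -0.4]
grip_width: 52.2
```

arm_command(
  deltas=[
    [0,0,0,0],
    [0,0,0,0],
    [0,0,0,0],
    [0,0,0,0],
    [0,0,0,0],
  ],
  claw=255,
)

```text
time: 9.5
tool_pos: [486.0, -302.0, 9.0]
tcp_rot: [-1.571, -0.0, -1.415]
contact_force: [-1.7, 0.0, 0.8]
grip_width: 16.5
```

arm_command(
  deltas=[
    [0,0,0,0],
    [0,0,0,0],
    [0,0,0,0],
    [0,0,0,0],
    [0,0,0,0],
  ],
)

```text
time: 10.0
tool_pos: [486.0, -302.0, 9.0]
tcp_rot: [-1.571, -0.0, -1.416]
contact_force: [-0.4, 0.3, 0.5]
grip_width: 15.9
```

Gripped: the width reads 16 mm, and TCP z = 9 confirms the shorter fingers. Now lift and carry towards the slicer, stopping short to look at the pin past the plate.

arm_command(
  deltas=[
    [0,-0.02,0,0],
    [0,-0.04,0,0],
    [0,-0.045,0,0],
    [0,-0.045,0,0],
    [0,-0.045,0,0],
  ],
)

```text
time: 10.5
tool_pos: [485.8, -301.6, 205.6]
tcp_rot: [-1.571, 0.0, -1.415]
contact_force: [0.5, -1.0, -1.3]
grip_width: 15.8
```

arm_command(
  deltas=[
    [0,-0.045,0,0],
    [-0.03,-0.01,0,0],
    [-0.045,0,0,0],
    [-0.045,0,0,0],
    [-0.045,0,0,0],
  ],
)

```text
time: 11.0
tool_pos: [459.8, -137.3, 258.7]
tcp_rot: [-1.571, 0.0, -1.416]
contact_force: [0.7, 1.0, 0.2]
grip_width: 15.7
```

arm_command(
  deltas=[
    [-0.045,0,0,4],
    [-0.045,0,0,4],
    [-0.035,0,0,4],
    [0,0,0,1.4],
    [0,0,0,0],
  ],
)

```text
time: 11.5
tool_pos: [449.1, -14.2, 259.0]
tcp_rot: [-1.571, -0.0, -1.647]
contact_force: [0.2, -0.2, -1.0]
grip_width: 15.7
```

Run:
```python
from h import *
o=bot.get_obs(); print(o['tool_pos'],o['tcp_rot'],o['grip_width'],o['joint_positions'],o['contact_force'])
p=shot('wrist'); save(p,'w4.png',None,1.25)
for k in ['blade_slot','pin_tip','clip_lip','deck']: print(k,find(p,k))
t=shot('top')
c=lambda u:np.array(u)/2.8+[160,185]
print('top: pin',onz(t,c((151,119)),154))
for u,z in [((52,46),191),((37,172),191),((376,88),41),((362,199),41)]: print(u,onz(t,c(u),z))
```

```text
[449.11  -14.191 258.955] [-1.571 -0.    -1.647] 15.744044362513737 [-0.202  0.157  1.607 -0.     1.377 -0.126] [ 0.189 -0.233 -0.956]
blade_slot [(0.81, array([448.639,  21.658, 265.502]))]
pin_tip [(0.72, array([484.079, 102.053,  91.423]))]
clip_lip [(0.77, array([481.131,  70.186,  84.13 ])), (0.73, array([485.687, 104.704,  91.959]))]
deck [(0.91, array([483.257, 101.809,  94.957]))]
top: pin [491.292 185.152 154.   ]
(52, 46) [551.768 263.49  191.   ]
(37, 172) [443.222 270.011 191.   ]
(376, 88) [532.117  -8.344  41.   ]
(362, 199) [422.211   5.162  41.   ]
```

View pics/w4.png

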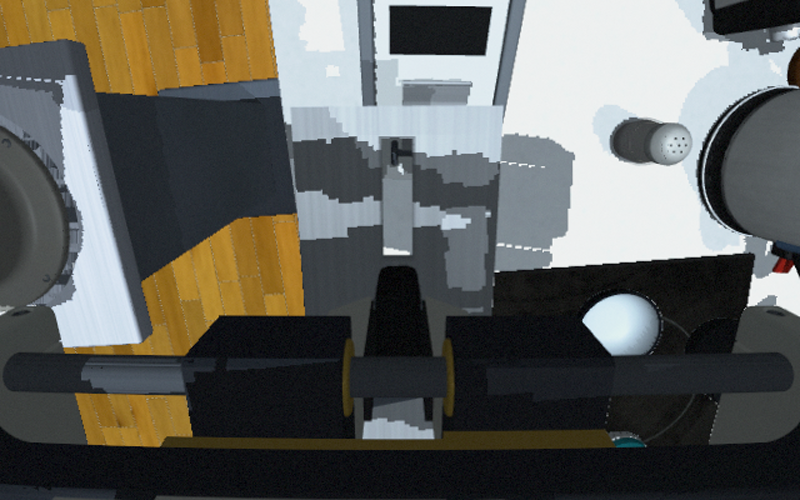

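The picture shows the plate in hand, slot at (398,137–255) in 1.25× pixels, and the clip and deck opening above its edge, with the pin still out of view. I move up the slope to bring the pin into view past the plate's edge.

arm_command(
  deltas=[
    [-0.032,0,0.009,0],
    [-0.032,0,0.009,0],
    [-0.03,0,0.009,0],
    [0,0,0,0],
    [0,0,0,0],
  ],
)

```text
time: 12.3
tool_pos: [483.5, 76.7, 258.6]
tcp_rot: [-1.572, -0.001, -1.649]
contact_force: [-0.5, 0.1, -1.8]
grip_width: 15.6
```

Run:
```python
from h import *
o=bot.get_obs(); print(o['tool_pos'],o['tcp_rot'],o['grip_width'])
p=shot('wrist'); save(p,'w5.png',(180,0,460,220),2.7)
for k in ['pin_tip','blade_slot']: 
    print(k,find(p,k))
    for d in vision.regions_of(p,k)[:1]: m=d['mask']; ys,xs=np.where(m); print(d['confidence'],m.sum(),xs.min(),xs.max(),ys.min(),ys.max(),xs.mean(),ys.mean())
print('expected pin',proj(p,[[491.3,185.2,154]]))
```

```text
[483.474  76.715 258.59 ] [-1.572 -0.001 -1.649] 15.617347553271614
pin_tip [(0.61, array([492.918, 190.635, 138.514]))]
0.61 14616 243 400 0 204 320.2257115489874 58.03749315818281
blade_slot [(0.83, array([486.194, 111.605, 266.598]))]
0.84 26640 232 402 84 350 317.5983858858859 179.0447072072072
expected pin [[316.685  48.254]]
```

View pics/w5.png

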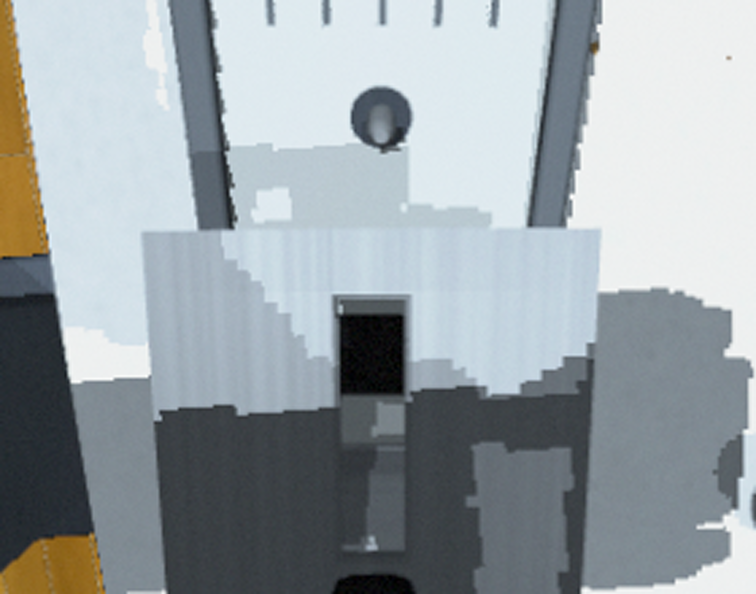

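The picture (crop ×2.7) shows the pin at about (381,117) in its dark ring. The slot is centred at (373,423) and the deck rails' inner edges run (214,0)–(236,230) and (557,0)–(528,230). The plate is square to the tool, and the slot is a few pixels left of the pin.

```bash
cat > fit.py <<'E'
from h import *
from scipy.optimize import least_squares
p=shot('wrist'); T=toolT(); c=lambda u:np.array(u)/2.7+[180,0]
def deckT(q):
    D=np.eye(4); D[:3,:3]=(R.from_euler('z',q[2])*R.from_euler('y',-30,degrees=True)).as_matrix(); D[:3,3]=[q[0],q[1],111]; return D
def hit(D,u,h):
    o,d=ray(p,u); n=D[:3,2]; q=D[:3,3]+n*h; X=o+d*(n@(q-o))/(n@d); return D[:3,:3].T@(X-D[:3,3])
def res(q):
    D=deckT(q); r=list(hit(D,c((381,117)),0)[:2]-[64,0])
    for u,y in [((214,0),46),((236,230),46),((557,0),-46),((528,230),-46)]: r.append(hit(D,c(u),0)[1]-y)
    return r
f=least_squares(res,[487,137,np.radians(85.7)]); D=deckT(f.x); print('deck',f.x[:2],np.degrees(f.x[2]),'res',np.array(res(f.x)))
print('pin tip px',((proj(p,(D@[64,0,13,1])[:3])-[180,0])*2.7))
ty=T[2,3]+9 # plate upper face world z
Ti=np.linalg.inv(T)
for n,u in [('edgeL',(142,231)),('edgeR',(601,229)),('slotTL',(334,296)),('slotTR',(411,296)),('slotBL',(342,552)),('slotBR',(407,552)),('L',(166,594)),('R',(581,594))]: print(n,(Ti@[*onz(p,c(u),ty),1])[:3])
x=T[:3,0]; print('tool -x ang',np.degrees(np.arctan2(-x[1],-x[0])))
# tool move to pre-contact: plate origin horizontal h from deck origin
for h,z in [(19,180),(14,120)]:
    tgt=np.array([f.x[0]+h*np.cos(f.x[2]),f.x[1]+h*np.sin(f.x[2]),z]); print(h,tgt,T[:3,:3].T@(tgt-T[:3,3]))
E
python3 fit.py
```

```text
deck [491.061 133.918] 84.90290212005183 res [-0.064  0.612 -0.453 -0.282  0.159 -0.036]
pin tip px [[383.296 136.341]]
edgeL [-80.018  -9.02  -39.57 ]
edgeR [-80.305  -9.004  40.079]
slotTL [-68.836  -9.012  -6.349]
slotTR [-68.828  -9.009   7.203]
slotBL [-21.607  -9.004  -5.378]
slotBR [-21.598  -9.002   6.923]
L [-13.162  -9.01  -39.293]
R [-13.102  -8.994  40.463]
tool -x ang 85.42086457361287
19 [492.75  152.843 180.   ] [-77.205  79.11    3.178]
14 [492.305 147.862 120.   ] [-72.214 139.11    3.121]
```

arm_command(
  deltas=[
    [-0.025,0,0.0024,0.5],
    [-0.03,0,0,0],
    [-0.0215,0.02,0,0],
    [0,0.035,0,0],
    [0,0.028,0,0],
  ],
)

```text
time: 13.1
tool_pos: [492.0, 153.2, 174.7]
tcp_rot: [-1.571, -0.0, -1.657]
contact_force: [-1.0, -0.7, -2.0]
grip_width: 15.8
```

arm_command(
  deltas=[
    [0,0,0,0],
    [0,0,0,0],
  ],
)

```text
time: 13.3
tool_pos: [492.6, 152.7, 176.7]
tcp_rot: [-1.571, -0.0, -1.659]
contact_force: [-0.3, -0.0, -1.2]
grip_width: 15.6
```

Run:
```python
from h import *
o=bot.get_obs(); print(o['tool_pos'],np.degrees(o['tcp_rot']),o['grip_width'],o['contact_force'])
p=shot('wrist'); save(p,'w6.png',(200,40,440,240),3)
D=np.eye(4); D[:3,:3]=(R.from_euler('z',84.9,degrees=True)*R.from_euler('y',-30,degrees=True)).as_matrix(); D[:3,3]=[491.1,133.9,111]
print((proj(p,np.array([(D@[64,0,h,1])[:3] for h in (0,13)]))-[200,40])*3)
```

```text
[492.647 152.685 176.657] [-89.992  -0.005 -95.033] 15.563004538654571 [-0.331 -0.017 -1.215]
[[352.759 361.189]
 [352.692 404.494]]
```

View pics/w6.png

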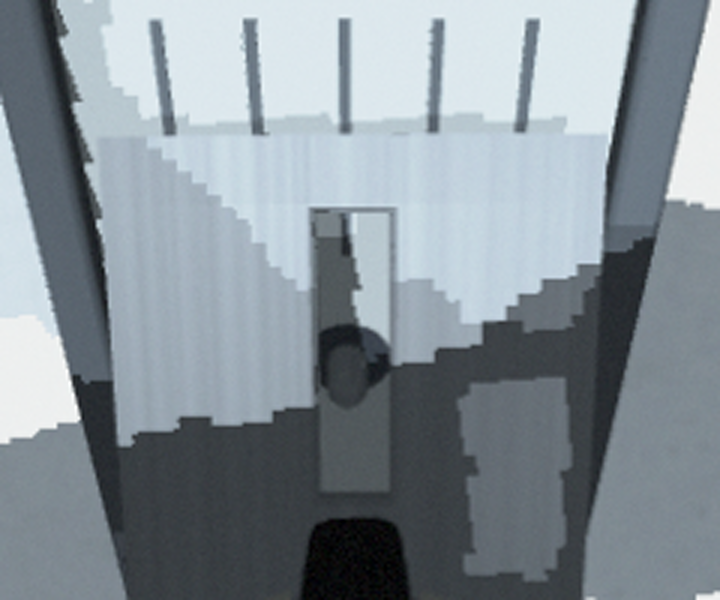

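The pin shows through the slot at about (348,375), with the slot centre at (353,360), so the lateral error is about 1 mm. I correct it, then lower so that the plate's upper edge meets the deck and the plate pivots flat in the jaws.

arm_command(
  deltas=[
    [0,0.005,-0.001,-0.3],
    [0,0.006,0,0],
    [0.001,0.007,0,0],
    [0.001,0.007,0,0],
    [0,0,0,0],
  ],
)

```text
time: 13.85
tool_pos: [491.1, 149.9, 150.4]
tcp_rot: [-1.571, -0.002, -1.653]
contact_force: [-0.8, -3.8, 1.4]
grip_width: 15.7
```

arm_command(
  deltas=[
    [0.0005,0.006,0,0],
    [0.0005,0.006,0,0],
    [0.001,0.006,0,0],
    [0,0,0,0],
  ],
)

```text
time: 14.25
tool_pos: [491.0, 148.7, 132.4]
tcp_rot: [-1.571, -0.0, -1.653]
contact_force: [0.9, -2.6, 0.0]
grip_width: 15.7
```

arm_command(
  deltas=[
    [0.0003,0.003,0,0],
    [0.0003,0.003,0,0],
    [0.0004,0.003,0,0],
    [0,0,0,0],
  ],
)

```text
time: 14.65
tool_pos: [491.0, 148.4, 123.7]
tcp_rot: [-1.571, 0.0, -1.653]
contact_force: [-0.2, 0.6, 0.8]
grip_width: 15.9
```

arm_command(
  deltas=[
    [0,0.0015,0,0],
    [0,0.0015,0,0],
    [0,0,0,0],
  ],
)

```text
time: 14.95
tool_pos: [491.0, 148.2, 120.9]
tcp_rot: [-1.571, 0.0, -1.653]
contact_force: [0.0, -0.2, 1.5]
grip_width: 16.2
```

arm_command(
  deltas=[
    [0,0.001,0,0],
    [0,0.001,0,0],
    [0,0,0,0],
  ],
)

```text
time: 15.25
tool_pos: [491.1, 148.1, 119.4]
tcp_rot: [-1.57, -0.0, -1.653]
contact_force: [-1.5, -1.0, 4.4]
grip_width: 15.6
```

```bash
cat > chk.py <<'E'
from h import *
o=bot.get_obs(); print(o['tool_pos'],o['contact_force'],o['moment'],o['grip_width'],o['time'])
D=np.eye(4); D[:3,:3]=(R.from_euler('z',85.2,degrees=True)*R.from_euler('y',-30,degrees=True)).as_matrix(); D[:3,3]=[490.3,133.9,111]
def quad(p):
    # plate mask -> upper part polygon
    for d in vision.regions_of(p,'blade')[:1]:
        m=d['mask'].astype(np.uint8); ct=max(cv2.findContours(m,0,2)[0],key=cv2.contourArea)
        print('conf',d['confidence'],m.sum(),'poly',cv2.approxPolyDP(ct,4,True)[:,0].tolist())
for n in ('wrist','scene'):
    p=shot(n); cv2.imwrite('pics/raw_%s_%d.png'%(n,o['time']*100),p['img'][:,:,::-1]); print(n); quad(p)
    for x in (34,0):
        P=np.array([(D@[x+a,b,c,1])[:3] for a,b,c in [(80,40,5),(80,-40,5),(-80,-40,5),(-80,40,5),(68,6,5),(68,-6,5),(20,-6,5),(20,6,5)]]); print(x,proj(p,P).round().tolist())
E
python3 chk.py
```

```text
[491.054 148.086 119.372] [-1.529 -0.959  4.439] [ 0.209 -0.001  0.003] 15.5726326618623 15.25
wrist
conf 0.59 32199 poly [[209, 70], [205, 79], [247, 251], [261, 252], [295, 238], [302, 283], [313, 285], [335, 283], [337, 243], [343, 237], [378, 253], [389, 252], [430, 89], [429, 72]]
34 [[204.0, 78.0], [433.0, 78.0], [377.0, 299.0], [258.0, 299.0], [302.0, 107.0], [335.0, 107.0], [331.0, 196.0], [305.0, 196.0]]
0 [[222.0, 153.0], [414.0, 153.0], [372.0, 321.0], [264.0, 321.0], [305.0, 174.0], [332.0, 174.0], [329.0, 240.0], [307.0, 240.0]]
scene
conf 0.81 1241 poly [[203, 227], [217, 247], [282, 255], [266, 237], [246, 237], [244, 224], [236, 231]]
34 [[217.0, 247.0], [201.0, 225.0], [266.0, 236.0], [284.0, 256.0], [215.0, 238.0], [213.0, 235.0], [234.0, 238.0], [236.0, 241.0]]
0 [[232.0, 249.0], [216.0, 228.0], [278.0, 239.0], [297.0, 258.0], [230.0, 240.0], [228.0, 237.0], [248.0, 241.0], [251.0, 244.0]]
```

Flat on the deck at x ≈ 34: both the wrist and scene outlines match the prediction within 2–3 px, and the seating force is 4–5 N. Now I slide it down the slope, still gripped.

arm_command(
  deltas=[
    [0.0035,0.002,0,0],
    [0.0035,0.002,0,0],
    [0.0035,0.002,0,0],
    [0.0035,0.002,0,0],
    [0,0,0,0],
  ],
)

```text
time: 15.95
tool_pos: [489.9, 133.4, 110.9]
tcp_rot: [-1.571, -0.001, -1.653]
contact_force: [0.8, -3.7, 1.9]
grip_width: 15.5
```

arm_command(
  deltas=[
    [0.0035,0.002,0,0],
    [0.0035,0.002,0,0],
    [0.0035,0.002,0,0],
    [0,0,0,0],
  ],
)

```text
time: 16.35
tool_pos: [489.6, 124.0, 105.4]
tcp_rot: [-1.569, 0.001, -1.653]
contact_force: [0.5, 1.4, 5.8]
grip_width: 15.6
```

arm_command(
  deltas=[
    [0.0026,0.0015,0,0],
    [0.0018,0.001,0,0],
    [0.0009,0.0005,0,0],
    [0,0,0,0],
  ],
)

```text
time: 16.75
tool_pos: [489.1, 119.1, 102.6]
tcp_rot: [-1.569, 0.001, -1.653]
contact_force: [0.6, 2.9, 7.5]
grip_width: 15.8
```

arm_command(
  deltas=[
    [0.0009,0.0005,0,0],
    [0.0009,0.0005,0,0],
    [0,0,0,0],
  ],
)

```text
time: 17.05
tool_pos: [489.2, 118.9, 102.4]
tcp_rot: [-1.568, 0.004, -1.653]
contact_force: [-1.0, 9.2, 12.7]
grip_width: 15.9
```

```bash
python3 chk.py
```

```text
[489.218 118.855 102.385] [-1.046  9.176 12.747] [1.728 0.204 0.015] 15.902398709134042 17.05
wrist
conf 0.83 32378 poly [[209, 71], [208, 96], [247, 250], [260, 252], [295, 238], [303, 285], [335, 283], [342, 238], [387, 252], [418, 138], [429, 73]]
34 [[178.0, -30.0], [456.0, -30.0], [383.0, 273.0], [250.0, 273.0], [297.0, 11.0], [336.0, 11.0], [332.0, 137.0], [302.0, 137.0]]
0 [[203.0, 78.0], [431.0, 78.0], [376.0, 300.0], [257.0, 300.0], [301.0, 107.0], [333.0, 107.0], [330.0, 196.0], [304.0, 196.0]]
scene
conf 0.78 1220 poly [[216, 228], [230, 249], [295, 257], [273, 237], [261, 239], [258, 226], [251, 233]]
34 [[217.0, 247.0], [201.0, 225.0], [266.0, 236.0], [284.0, 256.0], [215.0, 238.0], [213.0, 235.0], [234.0, 238.0], [236.0, 241.0]]
0 [[232.0, 249.0], [216.0, 228.0], [278.0, 239.0], [297.0, 258.0], [230.0, 240.0], [228.0, 237.0], [248.0, 241.0], [251.0, 244.0]]
```

Stopped by the pin after 33.8 mm of travel, with the force rising to about 9 N along y, and the outlines match x = 0. I ease the push, release, and retreat straight up.

arm_command(
  deltas=[
    [-0.0006,-0.001,0,0],
    [0,0,0,0],
  ],
)

```text
time: 17.45
tool_pos: [489.1, 118.9, 102.4]
tcp_rot: [-1.569, 0.003, -1.653]
contact_force: [1.2, 6.3, 5.0]
grip_width: 15.3
```

arm_command(
  deltas=[
    [0,0,0,0],
    [0,0,0,0],
    [0,0,0,0],
    [0,0,0,0],
    [0,0,0,0],
  ],
  claw=100,
)

```text
time: 17.95
tool_pos: [488.3, 117.0, 101.8]
tcp_rot: [-1.571, -0.0, -1.653]
contact_force: [-0.5, -0.1, 1.0]
grip_width: 51.0
```

arm_command(
  deltas=[
    [0,0,0,0],
    [0,-0.01,0,0],
    [0,-0.02,0,0],
    [0,-0.03,0,0],
    [0,-0.04,0,0],
  ],
)

```text
time: 18.45
tool_pos: [487.4, 117.1, 202.6]
tcp_rot: [-1.574, -0.001, -1.653]
contact_force: [0.9, 1.2, 0.6]
grip_width: 56.1
```

arm_command(
  deltas=[
    [0,-0.04,0,0],
    [0,-0.02,0,0],
    [0,0,0,0],
  ],
)

```text
time: 18.75
tool_pos: [489.9, 117.4, 266.1]
tcp_rot: [-1.563, 0.001, -1.653]
contact_force: [0.2, -0.7, -0.4]
grip_width: 55.7
```

```bash
python3 chk.py
python3 - <<'E'
from h import *
t=shot('top'); w=shot('wrist'); s=shot('scene')
for k in ('dip_bowl','mill','timer'): print(k,find(t,k),find(s,k))
a=cv2.resize(w['img'][60:400,150:490],(400,400)); b=cv2.resize(s['img'][200:300,170:340],(400,235))
b=np.vstack([b,np.zeros((165,400,3),np.uint8)]); cv2.imwrite('pics/fin.png',np.hstack([a,b])[:,:,::-1])
E
```

```text
[489.934 117.359 266.076] [ 0.173 -0.717 -0.4  ] [-0.058 -0.144  0.005] 55.7368974159409 18.75
wrist
conf 0.95 10881 poly [[266, 80], [280, 214], [291, 215], [293, 204], [337, 204], [340, 215], [351, 215], [364, 81]]
34 [[260.0, 41.0], [371.0, 41.0], [354.0, 195.0], [277.0, 195.0], [307.0, 57.0], [323.0, 57.0], [322.0, 112.0], [308.0, 112.0]]
0 [[264.0, 84.0], [366.0, 84.0], [352.0, 217.0], [279.0, 217.0], [308.0, 97.0], [323.0, 97.0], [322.0, 145.0], [309.0, 145.0]]
scene
conf 0.65 1304 poly [[216, 228], [231, 249], [294, 257], [268, 228], [256, 226], [252, 234]]
34 [[217.0, 247.0], [201.0, 225.0], [266.0, 236.0], [284.0, 256.0], [215.0, 238.0], [213.0, 235.0], [234.0, 238.0], [236.0, 241.0]]
0 [[232.0, 249.0], [216.0, 228.0], [278.0, 239.0], [297.0, 258.0], [230.0, 240.0], [228.0, 237.0], [248.0, 241.0], [251.0, 244.0]]
dip_bowl [(0.93, array([ 660.334, -167.304,   16.568])), (0.49, array([ 673.837, -326.499,   51.411]))] [(0.77, array([ 674.9  , -173.969,   30.334]))]
mill [(0.7, array([662.855,  18.454,  79.736])), (0.27, array([489.361, 107.634, 103.26 ]))] [(0.92, array([660.151,  34.517,  56.215]))]
timer [(0.67, array([ 672.397, -329.179,   47.486])), (0.33, array([485.957, 104.755, 107.82 ]))] [(0.67, array([ 682.783, -310.364,   37.123])), (0.66, array([483.161, 139.224, 126.616]))]
```

View pics/fin.png

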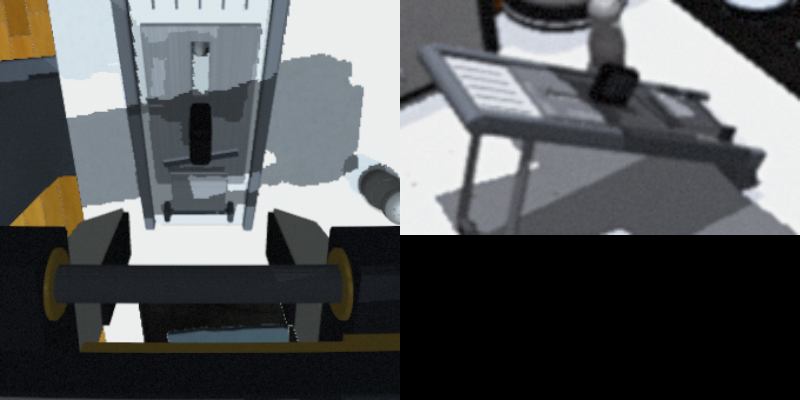

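The final picture shows the plate flat between the rails, the pin at the upper end of the slot (200,45), and the clip over its low edge (notch at 200,185). One settled check before handing in.

arm_command(
  deltas=[
    [0,0,0,0],
    [0,0,0,0],
    [0,0,0,0],
  ],
)

```text
time: 19.7
tool_pos: [488.4, 117.2, 262.0]
tcp_rot: [-1.571, -0.0, -1.653]
contact_force: [-0.3, -0.5, 0.6]
grip_width: 55.7
```

```bash
python3 chk.py
python3 - <<'E'
from h import *
w=shot('wrist'); g=cv2.cvtColor(w['img'],cv2.COLOR_RGB2GRAY)
print(g[76:150:1,306:328:3])
E
```

```text
[488.399 117.203 262.015] [-0.287 -0.537  0.638] [-0.018 -0.095 -0.013] 55.74156312448694 19.7
wrist
conf 0.6 11191 poly [[269, 79], [283, 215], [293, 216], [298, 205], [340, 205], [344, 216], [355, 215], [369, 80]]
34 [[262.0, 40.0], [375.0, 40.0], [357.0, 196.0], [279.0, 196.0], [310.0, 56.0], [326.0, 56.0], [325.0, 112.0], [311.0, 112.0]]
0 [[267.0, 83.0], [370.0, 83.0], [355.0, 218.0], [281.0, 217.0], [311.0, 97.0], [326.0, 97.0], [325.0, 145.0], [311.0, 145.0]]
scene
conf 0.59 1389 poly [[216, 228], [232, 249], [295, 258], [269, 228], [256, 226], [250, 233]]
34 [[217.0, 247.0], [201.0, 225.0], [266.0, 236.0], [284.0, 256.0], [215.0, 238.0], [213.0, 235.0], [234.0, 238.0], [236.0, 241.0]]
0 [[232.0, 249.0], [216.0, 228.0], [278.0, 239.0], [297.0, 258.0], [230.0, 240.0], [228.0, 237.0], [248.0, 241.0], [251.0, 244.0]]
[[227 229 229 229 230 228 229 228]
 [230 228 229 230 229 229 229 229]
 [229 229 230 229 230 229 229 228]
 [185 185 184 187 183 183 184 187]
 [122 123 125 128 122 121 124 123]
 [104 110 113 115 113 106 111 111]
 [126 125 125 128 132 128 125 126]
 [151 148 149 153 154 
[... 1623 characters left out ...]
 [130 129  91 195 194 195 195 125]
 [128 128  86 193 196 194 194 124]
 [130 125  88 193 192 195 195 124]
 [129 127 102 195 196 195 195 126]
 [129 125 140 195 194 195 194 124]
 [128 128 130 179 197 193 195 126]
 [128 128  85  85 196 194 179 127]
 [126 126  67  84 177 189  82 117]
 [116 115  64  86  85 175  84  55]
 [ 56  55  66  88  89 178  85  56]
 [ 56  54  61  82  80  80  81  59]
 [ 54  54  56  63  61  64  63  56]
 [ 57  54  55  62  56  55  60  57]
 [ 55  56  54  56  56  56  58  56]
 [ 56  55  55  53  54  54  53  57]
 [ 54  56  56  54  57  53  53  57]
 [ 58  54  54  54  53  54  53  58]
 [ 58  53  51  38  41  42  43  56]
 [ 54  55  23  15  14  14  16  55]
 [ 57  54  10   6  13   7   3  53]]
```

```bash
python3 -c "
from plant import job; print(job.close_job())"
```

```text
the job is handed in; nothing more can be done
None
```

The blade plate is home on the slicer deck, flat and released, with its low edge under the clip. I handed the job in at about 20 s, with the gripper clear above it.

**What I did:** I picked the plate up by its grip and lowered it onto the deck with the pin in the slot. It pivoted flat in the jaws about 34 mm short of home. I then slid it 33.8 mm down the slope until the pin stopped it, eased the push, opened the jaws and went straight up.

**Last checks:**
- **Force:** the push rose to about 9 N along y (13 N upward) at the stop. There was no meaningful force on the arm after release.
- **Seating:** the pin shows right at the slot's upper end, with no visible gap (under about 1 mm). The clip's lip overlaps the plate's low edge.
- **Outlines:** the scene camera outline matches the home pose within about 2 px, apart from the low corner at the clip, where its mask is ragged. The wrist outline sits 2–4 px (about 2–3 mm) up the slope from it. I put that down to my estimate of the deck's position, since the plate was against the pin.
- **Bystanders:** in the top camera, the bowl, mill and timer are within 3 mm of where they started, which is about the detector's error. The scene camera showed up to 14 mm of scatter on the timer; I trust the top camera here, because the arm passed well clear of it.

**What went wrong on the way:** my first two attempts to grip closed on nothing, and the blade did not visibly move. On the first I lifted before the slow fingers had shut. On the second the fingertips were above the grip. In the pictures they stand about 34 mm further back than stated, so I gripped 24 mm lower and it held at 16 mm. The top camera also placed the blade about 4 mm from where the wrist camera did, so I used the wrist camera.

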